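Push a reject nut through the reject box's spring flap

TASK

Send the rejected brass nut lying on the sill of the red reject box into the box: with one finger push the spring flap open and keep it held, and with the other finger push the nut along the sill and over the lip so that it drops inside; then take the fingers away and let the flap shut. Slide the nut, do not pick it up or shove it onto the shut flap, and leave the check bolt standing on the sill and everything else on the bench where they are.

Things in the scene. Friction and masses are not known exactly. Their poses are not given: they have to be found in the camera images.
- reject_box: Red steel reject box fixed to the bench, 290 mm deep, 220 mm wide. Origin: on the bench (z = 0) under the middle of the lip. x: level, the way parts go in; z up. Sill, mouth and hood lie in this order along x, from x = -110 to 180 mm. Hollow under sill and mouth, floor 4 mm above the bench; clear window in its -y side. Hood top behind the hinge: flat, 179 mm above the bench.
- lip (a point): Middle of the lip, the edge where the sill ends and the mouth begins; axes as the box. The sill: level bare steel, top at this point's height (120 mm above the bench), from x = -110 mm to 0, open at its front, a red edge 10 mm high along each side (y = -110 and 110 mm). The mouth: 170 mm wide (y = -85 to 85 mm), closed by the flap, red 25 mm cheeks flush with the shut flap on both sides.
- hinge_line (a point): Middle of the flap's hinge, 119 mm past the lip along the box's x and 53 mm above the sill (173 mm above the bench); the hinge runs along the box's y; axes as the box. The shut flap slopes up at 24 degrees from the lip to here.
- flap (a joint): Angle of the flap (rad): 0 shut, up to 1.05 as its lower edge, at the lip when shut, swings down and inward about the hinge. Aluminium plate 124 x 164 x 3 mm, black lower edge, yellow patch in the middle. Springs always press it shut: 3 to 4 N at its lower edge start it opening, about 9 N at mid-length hold it half open, more nearer the hinge. It does not stay open, nor open under the nut's weight.
- nut_center (a point): Centre (half-way up) of the rejected brass hex nut lying flat on the sill: 32 mm across flats, 37 mm across corners, 18 mm thick, 20 mm bore, about 85 g; underside 9 mm below this point. It lies 30 to 60 mm before the lip, left or right of the middle, turned anyhow.
- check_bolt_mid (a point): Half-way up the dark steel check bolt standing on its head on the sill beside the nut, at least 60 mm from it: head 34 mm across corners and 12.5 mm thick, shank 20 mm across, 42 mm tall in all, about 150 g. It stays where it is.
- good_bin: Bystander, stays where it is: blue plastic parts bin, 170 x 110 x 75 mm, holding good nuts. Origin: centre of its underside.
- carton: Bystander, stays where it is: closed cardboard carton, 110 x 75 x 60 mm. Origin: centre of its underside.
- washer_jar: Bystander, stays where it is: jar with an orange cap, 68 mm across, 95 mm tall. Origin: centre of its underside.
- lidded_tub: Bystander, stays where it is: clear tub of steel parts with a violet lid, 138 x 98 x 53 mm. Origin: centre of its underside.
- wrench: Bystander, stays where it is: open-ended steel wrench, 200 mm long. Origin: centre of its underside (lying along its x axis).

How it is judged (in metres and radians):
On the way, in this order (a step that is already met when the one before it is completed fails the run):
1. a finger holds the flap open (more than 0.22 rad) while the nut is still on the sill (value of joint flap above 0.22 rad and contact force between the fingers and flap above 0.3 N and x of nut_center in the frame of reject_box below -0.004 m and z of nut_center in the frame of reject_box above 0.123 m), for 0.05 s.
2. the nut has gone over the lip and dropped below the sill while a finger still holds the flap open (value of joint flap above 0.22 rad and contact force between the fingers and flap above 0.3 N and x of nut_center in the frame of reject_box between -0.108 and 0.178 m and z of nut_center in the frame of reject_box below 0.09 m).
At the end, for the whole second after the job is handed in: The nut lies inside the reject box (centre below 70 mm above the bench), the flap is shut again (under 0.05 rad), the check bolt still stands on the sill within 15 mm of where it was, and the other things on the bench are within 20 mm of where they were (x of nut_center in the frame of reject_box between -0.11 and 0.18 m and y of nut_center in the frame of reject_box between -0.11 and 0.11 m and z of nut_center in the frame of reject_box below 0.07 m and value of joint flap below 0.05 rad and distance of check_bolt_mid from where it was at the start of the episode below 0.015 m and angle between check_bolt_mid's own z axis and vertical below 0.15 rad and distance of each of good_bin, carton, washer_jar, lidded_tub, wrench from where it was at the start of the episode below 0.02 m); the robot touches nothing.
It fails at once if the nut is lifted off the sill (its centre more than 15 mm above where it rests) (z of nut_center in the frame of reject_box above 0.144 m).
It fails at once if the nut is pushed onto the shut flap (centre more than 10 mm past the lip, still at sill height, flap open less than 0.12 rad) (x of nut_center in the frame of reject_box above 0.01 m and z of nut_center in the frame of reject_box above 0.115 m and value of joint flap below 0.12 rad).
It fails at once if the check bolt is moved more than 15 mm or knocked over (distance of check_bolt_mid from where it was at the start of the episode above 0.015 m or angle between check_bolt_mid's own z axis and vertical above 0.3 rad).
It fails at once if something else on the bench is moved more than 20 mm (distance of any of good_bin, carton, washer_jar, lidded_tub, wrench from where it was at the start of the episode above 0.02 m).
It also fails if it takes over 35 s, if anything falls off the work surface, if the arm or the gripper's body presses on something with over 40 N, if the wrist force passes 120 N, or if a joint passes its speed limit or range.

ROBOT

A 7-joint arm with a two-finger parallel gripper is mounted at the origin on the work surface. World frame = base frame: x ahead of the robot, y to its left, z up, the work surface at z = 0. Lengths are in mm, angles in rad, forces in N, time in s.
With the tool pointing down it reaches from about 400 to 750 mm from the base axis. Payload 19.5 kg.
Tool frame: the origin (TCP) lies at the very end of the fingers, on their centre line; the grasp point (between the pads) lies 19 mm behind it (tcp_to_grasp is the distance from the TCP to the grasp point, in mm); z points along the fingers, y is the direction in which the jaws open and shut (so a half turn about z gives the same grasp; the last joint's range is limited). The gripper opens to 85 mm and grips with 20 to 120 N. Pads are 22 mm wide; open, the fingers measure 114 mm over their backs; the gripper's body (76 mm by 85 mm) begins 54 mm behind the grasp point. The pads swing forward as they close: fully open they stand 13 mm farther back than shut.
Start: joints at [1.285, 0.707, -0.028, 1.485, 0.022, 0.951, -0.075], TCP at [138.795, -557.97, 231.268] pointing down, gripper open.
Joint ranges: [-2.71, 2.71], [-0.32, 2.16], [-1.57, 1.52], [0, 2.45], [-1.46, 4.6], [0, 2.02], [-2.83, 2.83]. Speed limits (rad/s): [1.89, 1.89, 2.57, 2.57, 3.01, 3.01, 3.01].

INTERFACE

Orientations are given as a unit quaternion [w, x, y, z].
In Python, from plant import observe, camera, camera_info, hand_in, tcp_to_grasp gives the robot as it stands.
- The arm moves only by the tool apply_moves, never from a script. Its argument "series" is a list of rows, each a list of 6 numbers: the shift along the tool's x, y, z in mm, then the turn, a rotation vector about the tool's x, y, z in degrees. A call has 1 to 12 rows; each row is the pose to reach, as a shift and turn from the pose measured when the call began, along the tool's axes at that moment; what a row does not reach only later rows make up. A row lasts 1/10 s, in which the tool goes at most 50 mm and 8.59 degrees, less where a joint would pass 70% of its speed; a pose out of reach is approached as far as the arm can. A call with a gripper value outside its range is refused whole. "jaw" is the closure, from 0 (fully open) to 1 (shut), set as the call begins (left out, the last holds). The fingers move at their own pace and stop on an object; "squeeze" is the grip in N (left out, the last holds). Time passes only in rows, so rows that repeat a pose let the fingers close. It gives the time, the measured TCP pose, the force and the opening at its end, in the units of the state.
- observe(): the state, without advancing time (a new reading comes with each control period).
- camera(name): name is "scene" or "top" or "wrist"; returns (picture, depth): 400x640x3 uint8, blue, green, red; 400x640 float32, mm along the optical axis (not along the pixel's ray), 0 where there is no reading.
- camera_info(name): a dict with "fx", "fy", "cx", "cy" (pixels), "R" (3x3) and "t" (3): a world point X has camera coordinates R X + t. Camera axes: x right, y down, z forward; pixel columns grow to the right and rows downward; lengths in mm; the calibration is good to about 2 mm. A picture is of the moment at which its call begins: read the wrist's pose just before it. camera_info takes no time and is no camera call; for the wrist camera it gives the pose at the moment of the call.
- hand_in(): hands the job in, once; it reports no verdict.
The state is a dict: "time": time; "joints": joint angles; "joint_vel": joint speeds; "effort": joint torques, N m; "tool_pos": TCP position; "eef_rot": TCP orientation; "contact_force": force on the tool from outside, world axes, zero at the start; "wrist_torque": the same for the moment, N m; "opening": opening from 0.0 (shut) to 1.0 (fully open).
Only numpy, scipy, OpenCV 4.12 (cv2) and the standard library are available. Lean on these libraries where they do the work, as an engineer would, in place of code of your own. Each camera call takes 0.05 s, during which the arm holds its last target.

## Working session

There is one attempt and no reset: what is moved stays moved. The work goes in short steps, Python scripts to look and compute and a tool call to move; the robot and the scene stay as the last step left them, time stands still between calls to the robot, and variables do not carry over. Pictures are saved under pics/ and viewed, and the job is handed in when it is done.

Besides the shell and the picture viewer there is one more tool, called after "Emit:" in YAML: its name, and indented under it one key for each argument. apply_moves: Moves the arm, as the interface text tells. Its arguments: {"type":"object","properties":{"series":{"type":"array","items":{"type":"array","items":{"type":"number"}}},"jaw":{"type":"number"},"squeeze":{"type":"number"}},"required":["series"]}

```bash
ls; mkdir -p pics; python3 - <<'E'
from plant import *
import cv2,numpy as np,pickle
s=observe();print({k:np.round(v,3) for k,v in s.items()}); print(tcp_to_grasp)
d={}
for n in("scene","top","wrist"):
    i=camera_info(n);p,z=camera(n);d[n]=(i,p,z);cv2.imwrite(f"pics/{n}0.png",p)
    print(n,{k:np.round(v,3).tolist() for k,v in i.items()})
pickle.dump(d,open("c0.pkl","wb"))
E
```

```text
pics
{'time': np.float64(0.0), 'joints': array([ 1.285,  0.707, -0.028,  1.485,  0.022,  0.951, -0.076]), 'joint_vel': array([ 0.   , -0.   ,  0.001, -0.   , -0.001,  0.   , -0.   ]), 'effort': array([ 0.0000e+00, -8.8322e+01,  1.2350e+00, -2.3617e+01,  1.7000e-02,
        6.0000e-03,  0.0000e+00]), 'tool_pos': array([ 138.718, -557.75 ,  230.846]), 'eef_rot': array([-0.001,  0.993,  0.122, -0.   ]), 'contact_force': array([ 0.588, -0.177, -1.319]), 'wrist_torque': array([ 0.018, -0.014,  0.017]), 'opening': np.float64(1.001)}
18.700000000000003
scene {'fx': 461.453, 'fy': 461.453, 'cx': 324.818, 'cy': 197.237, 'R': [[-0.819, 0.574, 0.013], [0.322, 0.478, -0.817], [-0.475, -0.664, -0.577]], 't': [413.22, -57.638, 1622.643]}
top {'fx': 370.672, 'fy': 370.672, 'cx': 323.676, 'cy': 197.315, 'R': [[0.025, -0.999, 0.02], [-0.988, -0.028, -0.154], [0.155, -0.016, -0.988]], 't': [-36.344, 534.847, 1403.016]}
wrist {'fx': 332.268, 'fy': 332.268, 'cx': 324.064, 'cy': 202.685, 'R': [[0.242, -0.97, -0.001], [-0.928, -0.232, 0.292], [-0.284, -0.07, -0.956]], 't': [-574.598, -37.086, 381.229]}
```

View pics/scene0.png

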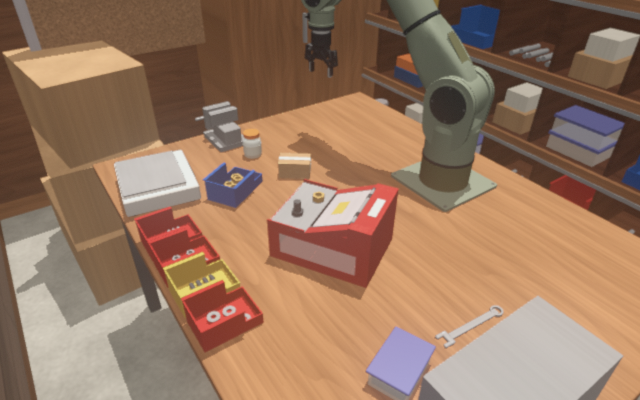

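View pics/top0.png

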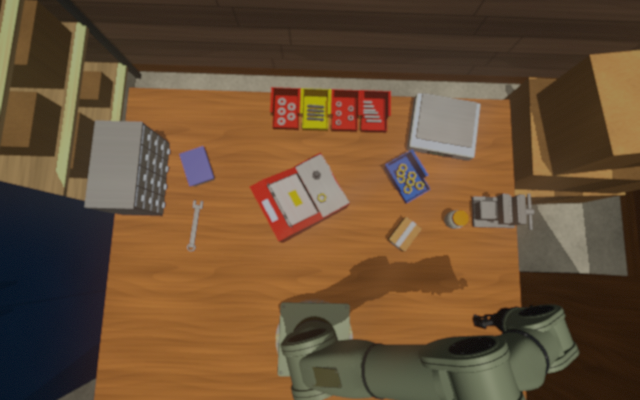

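View pics/wrist0.png

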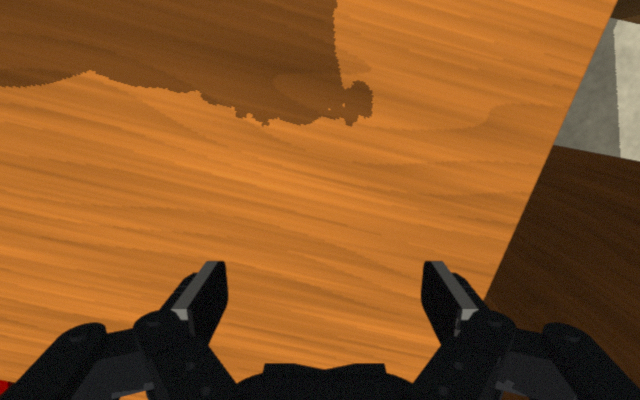

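```bash
cat > h.py <<'E'
import numpy as np,cv2
from scipy.spatial.transform import Rotation as Rn
def ray(i,u,v,z):
    R=np.array(i["R"]);t=np.array(i["t"]);c=-R.T@t
    d=R.T@np.array([(u-i["cx"])/i["fx"],(v-i["cy"])/i["fy"],1])
    return c+d*(z-c[2])/d[2]
def proj(i,X):
    q=np.array(i["R"])@np.array(X,float)+np.array(i["t"]);return i["fx"]*q[0]/q[2]+i["cx"],i["fy"]*q[1]/q[2]+i["cy"]
def rot(s):
    w,x,y,z=s["eef_rot"];return Rn.from_quat([x,y,z,w])
E
python3 - <<'E'
import pickle,cv2
from h import *
d=pickle.load(open("c0.pkl","rb"))
i,p,z=d["top"]
c=cv2.resize(p[145:250,235:360],None,fx=6,fy=5.7,interpolation=cv2.INTER_CUBIC);cv2.imwrite("pics/topz.png",c[:600])
i2,p2,_=d["scene"]
c=cv2.resize(p2[170:290,260:410],None,fx=5,fy=5,interpolation=cv2.INTER_CUBIC);cv2.imwrite("pics/scz.png",c)
for n,u,v,h in [("nut",321,198,129),("bolt",316,175,162),("carton",404,234,60),("bin",408,178,50)]: print(n,ray(i,u,v,h).round(0))
for n,u,v,h in [("nut",318,197,130),("bolt",297,203,162)]: print(n,ray(i2,u,v,h).round(0))
E
```

```text
nut [519. -11. 129.]
bolt [597.  10. 162.]
carton [ 400. -331.   60.]
bin [ 621. -351.   50.]
nut [523. -11. 130.]
bolt [610.  18. 162.]
```

View pics/topz.png

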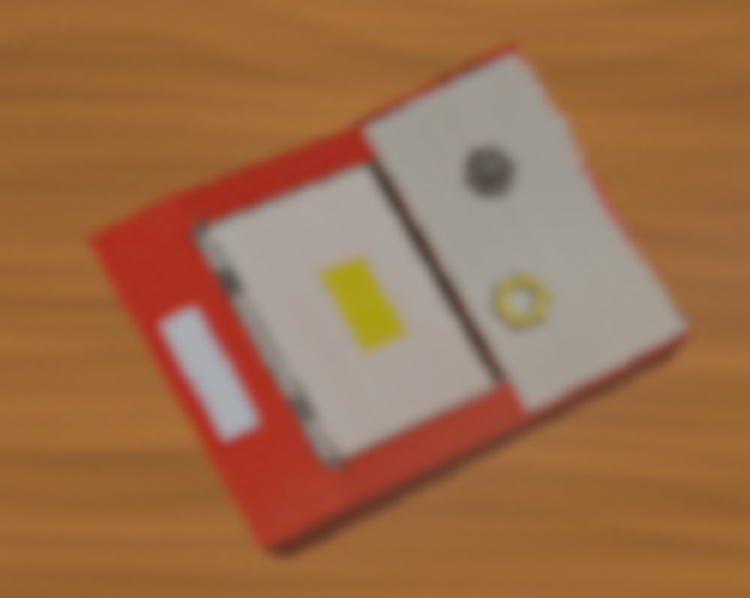

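View pics/scz.png

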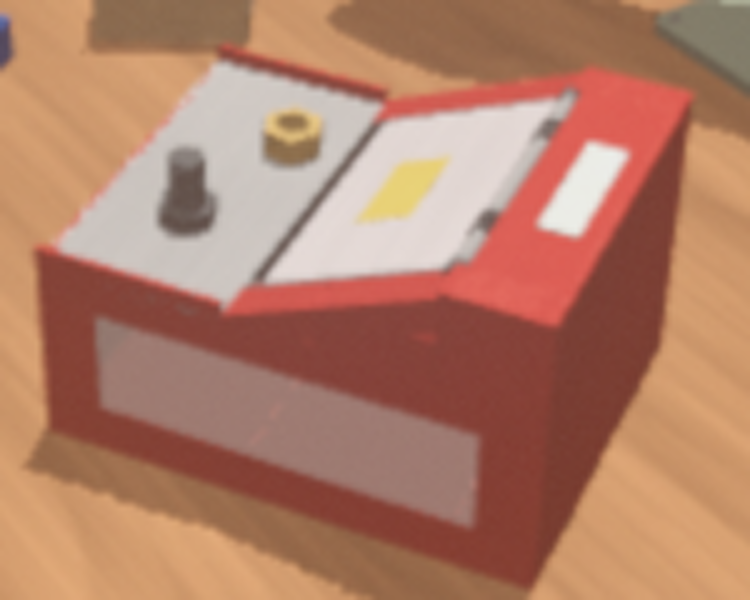

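```bash
python3 - <<'E'
import pickle
from h import *
from plant import observe
d=pickle.load(open("c0.pkl","rb"))
i,p,z=d["wrist"];s=observe();T=rot(s)
R=np.array(i["R"]);c=-R.T@np.array(i["t"])
print("cam in tool",T.inv().apply(c-s["tool_pos"]).round(1)); print("cam axes in tool",(R@T.as_matrix()).round(3))
for u,v in[(205,270),(218,275),(222,265),(430,265),(440,275),(424,285)]:
    Z=z[v,u];P=R.T@(np.array([(u-i["cx"])/i["fx"],(v-i["cy"])/i["fy"],1])*Z)+c
    print(u,v,Z,T.inv().apply(P-s["tool_pos"]).round(1))
# yaw of box from top: lip line & side edges
i,p,z=d["top"]
def px(x,y): return 235+x/6,145+y/5.7
a=ray(i,*px(363,128),120);b=ray(i,*px(525,412),120);print("lip ends",a,b,np.linalg.norm(a-b),(a+b)/2)
a2=ray(i,*px(515,45),130);b2=ray(i,*px(685,328),130);print("front",a2,b2,np.linalg.norm(a2-b2))
v=a-b;print(np.degrees(np.arctan2(v[1],v[0])))
v=(a+b)/2-(a2+b2)/2;print(np.degrees(np.arctan2(v[1],v[0])),np.linalg.norm(v))
# plan view move
g=np.array([500.,0,330])-s["tool_pos"];print(T.inv().apply(g).round(0))
E
```

```text
cam in tool [  76.2    0.  -143.9]
cam axes in tool [[ 0.001  1.     0.   ]
 [-0.956  0.001 -0.292]
 [-0.292 -0.     0.956]]
205 270 131.02673 [ 12.5 -46.9 -26.3]
218 275 133.81828 [  9.2 -42.7 -24.4]
222 265 139.2683 [ 10.5 -42.7 -18.3]
430 265 135.19751 [ 12.5  43.1 -22. ]
440 275 127.366844 [ 12.5  44.5 -30.2]
424 285 141.48326 [  1.4  42.6 -18.8]
lip ends [632.97016432  87.12710468 120.        ] [449.4468115 -18.2560515 120.       ] 211.62804784440783 [541.20848791  34.43552659 120.        ]
front [689.02451197  -5.69329834 130.        ] [ 505.13270446 -114.15534178  130.        ] 213.49522649066665
29.865392665088695
120.62962014367075 110.11471746853722
[ 485. -454.  -99.]
```

Emit:
apply_moves:
  series:
    - [0,0,-45,0,0,0]
    - [40,-35,-69,0,0,-2]
    - [75,-65,-69,0,0,-4]
    - [110,-96,-69,0,0,-6]
    - [145,-126,-69,0,0,-8]
    - [180,-157,-69,0,0,-9]
    - [215,-187,-69,0,0,-10]
    - [250,-218,-69,0,0,-11]
    - [285,-248,-69,0,0,-12]
    - [320,-279,-69,0,0,-13]
    - [355,-309,-69,0,0,-14]
    - [390,-340,-69,0,0,-15]

```text
time: 1.35
tool_pos: [435.9, -132.1, 300.3]
eef_rot: [-0.0, 0.968, 0.25, -0.0]
contact_force: [1.2, -1.2, -0.7]
opening: 1.0
```

Emit:
apply_moves:
  series:
    - [45,-22,0,0,0,-1]
    - [90,-44,0,0,0,-1]
    - [135,-65,0,0,0,-1]
    - [178,-86,0,0,0,-1]
    - [178,-86,0,0,0,-1]
    - [178,-86,0,0,0,-1]
    - [178,-86,0,0,0,-1]

```text
time: 2.05
tool_pos: [549.6, 28.5, 300.3]
eef_rot: [-0.0, 0.966, 0.258, -0.0]
contact_force: [-0.2, -0.6, -0.4]
opening: 0.999
```

```bash
python3 - <<'E'
from plant import *
import cv2,pickle,numpy as np
s=observe();i=camera_info("wrist");p,z=camera("wrist");pickle.dump((s,i,p,z),open("c1.pkl","wb"));cv2.imwrite("pics/wrist1.png",p)
print(s["time"],s["tool_pos"],s["eef_rot"],s["joint_vel"])
E
```

```text
2.05 [549.58785362  28.53730166 300.32511548] [-1.24283032e-04  9.66055965e-01  2.58332742e-01 -2.27562214e-04] [ 0.01216189 -0.00813862  0.00074404  0.00016631 -0.00115825 -0.00149293
 -0.00155474]
```

View pics/wrist1.png

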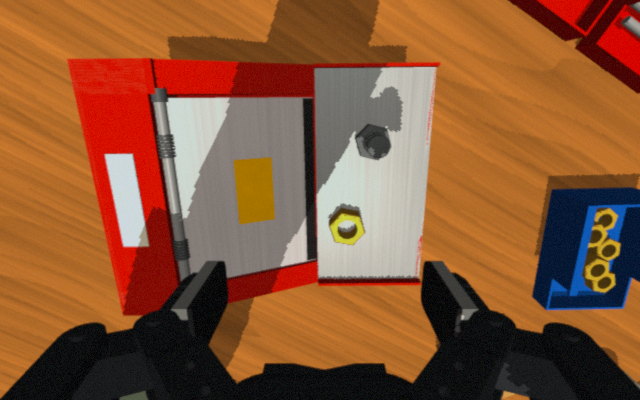

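```bash
python3 - <<'E'
import pickle
from h import *
s,i,p,z=pickle.load(open("c1.pkl","rb"))
hsv=cv2.cvtColor(p,cv2.COLOR_BGR2HSV)
m=cv2.inRange(hsv,(22,120,60),(38,255,255));m[:,:320]=0;m[:,400:]=0;m[:200]=0;m[260:]=0
cs,_=cv2.findContours(m,cv2.RETR_EXTERNAL,cv2.CHAIN_APPROX_NONE);c=max(cs,key=cv2.contourArea)
(u,v),r=cv2.minEnclosingCircle(c);print("nut px",u,v,r,cv2.boundingRect(c), "r mm",r/332.3*z[int(v)+12,int(u)])
n=ray(i,u,v,138)
# bolt top
b=ray(i,376,144,162)
a1=ray(i,314,66,120);a2=ray(i,317,280,120)
f1=ray(i,437,68,120);f2=ray(i,419,280,120)
print("lip ends",a1,a2,np.linalg.norm(a1-a2),"front",f1,f2,np.linalg.norm(f1-f2))
ly=a2-a1;ang=np.arctan2(ly[1],ly[0]);print("box y ang",np.degrees(ang),"yaw",np.degrees(ang)-90, "yaw2 from front", np.degrees(np.arctan2(*(f2-f1)[[1,0]]))-90)
o=(a1+a2)/2;fm=(f1+f2)/2;print("origin",o,"depth",np.linalg.norm(o-fm),np.degrees(np.arctan2(*(o-fm)[[1,0]])))
y=ly/np.linalg.norm(ly);x=np.array([y[1],-y[0],0])
print("nut",n,(n-o)@x,(n-o)@y,"bolt",b,(b-o)@x,(b-o)@y)
T=rot(s);print("nut tool",T.inv().apply(n-s["tool_pos"]),"lip tool",T.inv().apply(o-s["tool_pos"]),"boxx tool",T.inv().apply(x))
for q in [(345,243),(300,150),(330,100),(400,230),(350,275)]:
    Z=z[q[1],q[0]];R=np.array(i["R"]);P=R.T@(np.array([(q[0]-i["cx"])/i["fx"],(q[1]-i["cy"])/i["fy"],1])*Z-np.array(i["t"]));print(q,P.round(1))
cv2.imwrite("pics/w1z.png",cv2.resize(p[190:290,290:440],None,fx=5,fy=5,interpolation=cv2.INTER_NEAREST))
E
```

```text
nut px 347.0 228.5 17.356653213500977 (330, 213, 35, 32) r mm 17.24335
lip ends [637.57993647  89.2808977  120.        ] [449.08351114 -21.00591961 120.        ] 218.38975350465188 front [691.90001588  -8.28140175 120.        ] [ 505.07721896 -118.06945369  120.        ] 216.69373271127785
box y ang -149.66865013244905 yaw -239.66865013244905 yaw2 from front -239.55900275041895
origin [543.3317238   34.13748904 120.        ] depth 111.8574391041749 119.54453438560522
nut [522.90428894 -13.53233742 138.        ] -30.82889650693179 41.704575175848944 bolt [607.70618864  10.98648972 162.        ] -52.49117815495521 -43.8715934169824
nut tool [-44.0592441   23.19409268 162.33338334] lip tool [ -2.55819869  -7.91082626 180.32892996] boxx tool [-6.78985749e-03 -9.99976884e-01  3.60243389e-04]
(345, 243) [508.7 -19.8 138.2]
(300, 150) [566.3  63.8 130.3]
(330, 100) [619.4  61.9 121.5]
(400, 230) [544.  -66.6 121.3]
(350, 275) [473.  -48.8 121.3]
```

View pics/w1z.png

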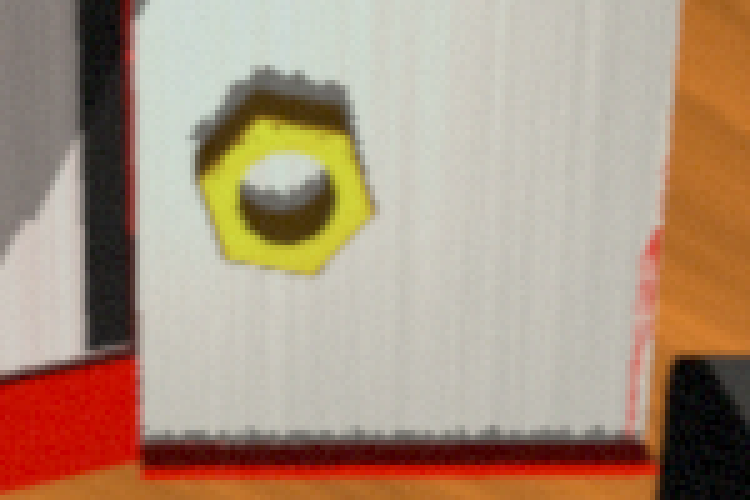

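```bash
python3 - <<'E'
import pickle
from h import *
s,i,p,z=pickle.load(open("c1.pkl","rb"))
T=rot(s);R=np.array(i["R"])
for q in [(192,285),(200,272),(212,264),(222,264),(224,275),(218,300),(200,330),(190,350),(180,345),(160,330),(150,320),(135,330),(120,340),(100,330),(80,330),(60,345),(30,355),(5,375)]:
    Z=z[q[1],q[0]];P=R.T@(np.array([(q[0]-i["cx"])/i["fx"],(q[1]-i["cy"])/i["fy"],1])*Z-np.array(i["t"]));print(q,T.inv().apply(P-s["tool_pos"]).round(1))
c=p[240:400,0:330];cv2.imwrite("pics/f.png",cv2.convertScaleAbs(cv2.resize(c,None,fx=2.4,fy=2.4),alpha=2.5,beta=20))
E
```

```text
(192, 285) [ 11.8 -47.8 -36.5]
(200, 272) [ 12.4 -47.9 -27.9]
(212, 264) [ 12.5 -45.3 -21.5]
(222, 264) [ 11.1 -42.1 -18.7]
(224, 275) [  5.2 -42.2 -17.3]
(218, 300) [ -0.8 -42.4 -26.9]
(200, 330) [  1.6 -41.7 -48.5]
(190, 350) [ 18.7 -31.9 -77.7]
(180, 345) [ 17.8 -35.5 -74.9]
(160, 330) [ 13.9 -46.2 -64.2]
(150, 320) [ 14.9 -50.4 -61.1]
(135, 330) [ 12.9 -54.1 -62.9]
(120, 340) [  8.6 -59.8 -61.9]
(100, 330) [ 13.5 -63.6 -63.7]
(80, 330) [ 15.9 -66.7 -66.7]
(60, 345) [ 13.3 -70.6 -69.6]
(30, 355) [-318.  -476.4  299.6]
(5, 375) [-359.9 -530.1  301.1]
```

View pics/f.png

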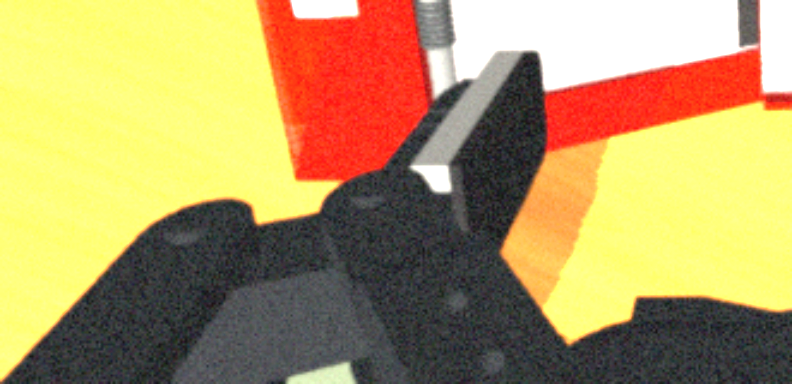

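Emit:
apply_moves:
  series:
    - [-22,2,40,0,0,0]
    - [-44,3,80,0,0,0]
    - [-44,3,120,0,0,0]
    - [-44,3,135,0,0,0]
    - [-44,3,135,0,0,0]
    - [-44,3,135,0,0,0]

```text
time: 2.7
tool_pos: [513.2, 3.4, 166.3]
eef_rot: [-0.0, 0.966, 0.258, 0.0]
contact_force: [0.2, -0.3, 0.1]
opening: 1.002
```

```bash
cat > look.py <<'E'
import sys,pickle
from plant import *
from h import *
k=sys.argv[1]
s=observe();i=camera_info("wrist");p,z=camera("wrist");i2=camera_info("scene");p2,z2=camera("scene")
pickle.dump((s,i,p,z,i2,p2),open(f"c{k}.pkl","wb"))
a=cv2.resize(p,None,fx=.9,fy=.9)
b=cv2.resize(p2[160:300,250:420],None,fx=3.2,fy=3.2,interpolation=cv2.INTER_CUBIC)
cv2.imwrite(f"pics/w{k}.png",p);cv2.imwrite(f"pics/s{k}.png",b)
print(s["time"],s["tool_pos"].round(1),s["contact_force"].round(1),s["opening"])
E
python3 look.py 2
```

```text
2.7 [513.2   3.4 166.3] [ 0.2 -0.3  0.1] 1.0015908540179188
```

View pics/w2.png

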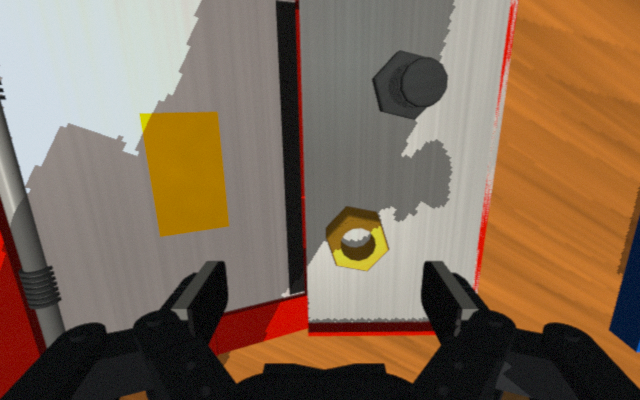

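View pics/s2.png

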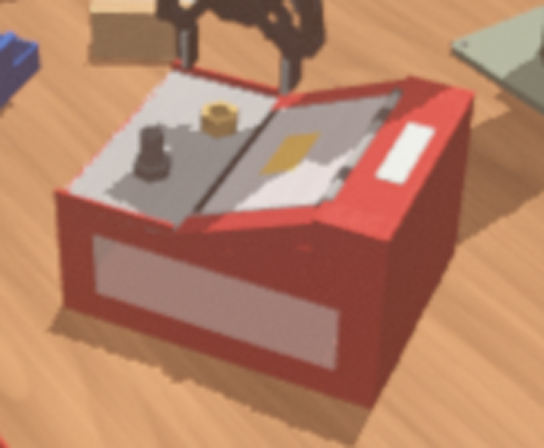

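```bash
python3 - <<'E'
import pickle
from h import *
s,i,p,z,_,_=pickle.load(open("c2.pkl","rb"));T=rot(s)
f=lambda u,v,h:T.inv().apply(ray(i,u,v,h)-s["tool_pos"]).round(1)
print("nut",f(357.5,239,138),"nut left/right",f(326,237,138),f(389,240,138),"lip",f(304,160,120),f(308,330,120),f(299,5,120))
print("nut depth z", z[262,365], (np.array(i["R"])@ray(i,365,262,138)+np.array(i["t"]))[2])
E
```

```text
nut [ 2.2 19.3 28.4] nut left/right [ 3.4  1.6 28.3] [ 1.6 37.  28.4] lip [ 43.7 -11.1  46.4] [-72.3 -10.3  46.3] [122.7 -12.3  46.4]
nut depth z 188.70804 190.5395042411709
```

Emit:
apply_moves:
  series:
    - [2,1,20,0,0,0]
    - [2,1,32,0,0,0]
    - [2,1,42,0,0,0]
    - [2,1,47,0,0,0]
    - [2,1,50,0,0,0]
    - [2,1,50,0,0,0]
    - [2,1,50,0,0,0]

```text
time: 3.5
tool_pos: [516.1, 3.7, 117.4]
eef_rot: [0.0, 0.966, 0.258, 0.001]
contact_force: [-0.3, -0.7, 5.1]
opening: 1.002
```

```bash
python3 look.py 3
```

```text
3.5 [516.1   3.7 117.4] [-0.3 -0.7  5.1] 1.0019530036801811
```

View pics/w3.png

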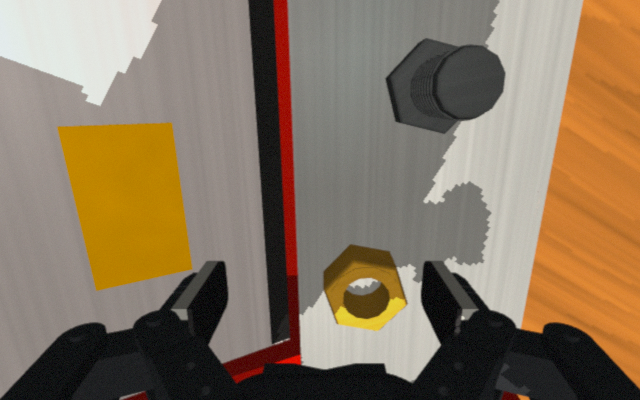

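View pics/s3.png

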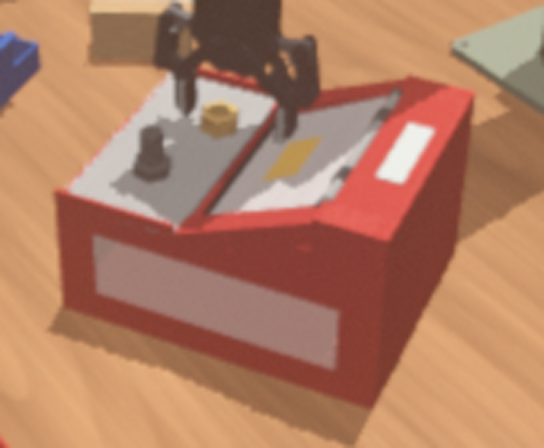

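Emit:
apply_moves:
  series:
    - [0,0,3,0,0,0]
    - [0,0,5,0,0,0]
    - [0,0,7,0,0,0]
    - [0,0,7,0,0,0]
    - [0,0,7,0,0,0]

```text
time: 4.1
tool_pos: [516.6, 3.6, 111.2]
eef_rot: [0.0, 0.966, 0.258, 0.002]
contact_force: [0.6, 1.2, 5.1]
opening: 1.001
```

```bash
python3 look.py 4
```

```text
4.1 [516.6   3.6 111.2] [0.6 1.2 5.1] 1.0008009383941578
```

View pics/w4.png

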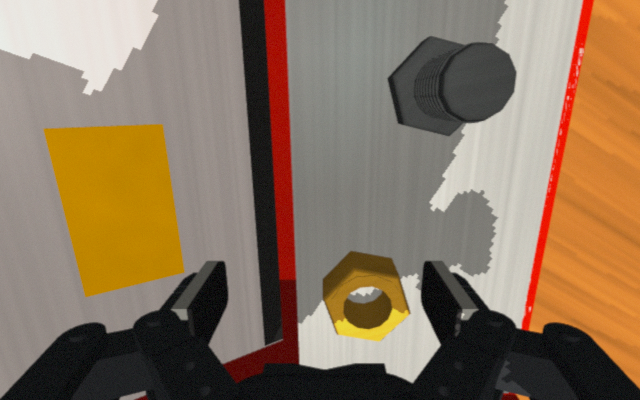

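View pics/s4.png

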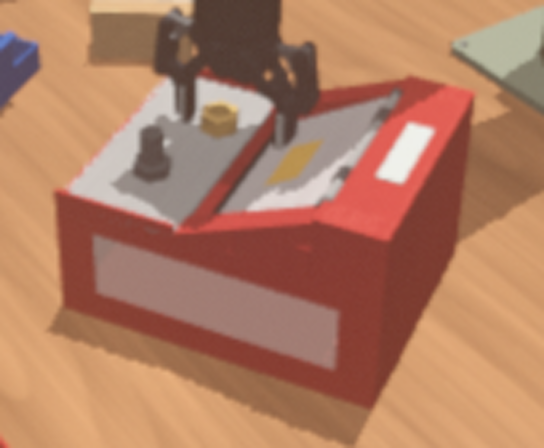

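Emit:
apply_moves:
  series:
    - [0,-4,0,0,0,0]
    - [0,-8,0,0,0,0]
    - [0,-12,0,0,0,0]
    - [0,-16,0,0,0,0]
    - [0,-19,0,0,0,0]
    - [0,-21,0,0,0,0]
    - [0,-21,0,0,0,0]
    - [0,-21,0,0,0,0]

```text
time: 5.0
tool_pos: [506.8, 21.1, 111.8]
eef_rot: [0.001, 0.966, 0.257, 0.003]
contact_force: [3.4, -5.3, 3.3]
opening: 1.0
```

```bash
python3 look.py 5
```

```text
5.0 [506.8  21.1 111.8] [ 3.4 -5.3  3.3] 1.0003288794025278
```

View pics/w5.png

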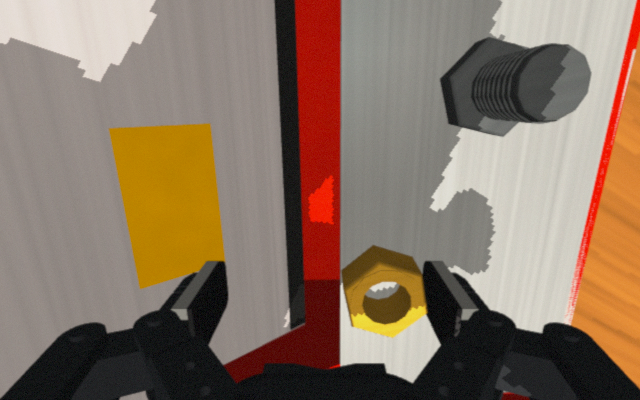

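View pics/s5.png

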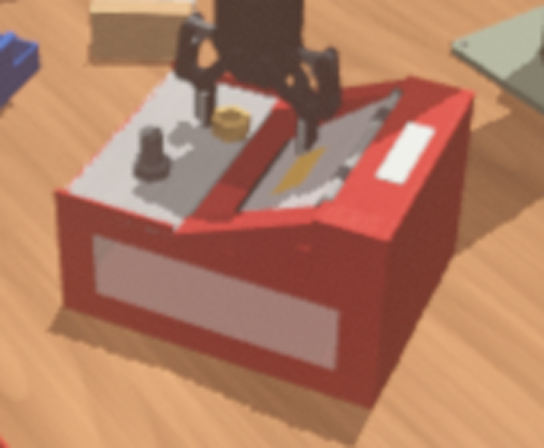

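```bash
cat > flap.py <<'E'
import sys,pickle
from h import *
k,u,v,lu,lv,nu,nv=sys.argv[1],*map(float,sys.argv[2:8])
s,i,*_=pickle.load(open(f"c{k}.pkl","rb"))
ang=np.radians(120.4);x=np.array([np.cos(ang),np.sin(ang),0]);y=np.array([-x[1],x[0],0])
o=np.array([543.3,34.1,0])
l=ray(i,lu,lv,120)-o;n=ray(i,nu,nv,138)-o
print("lip chk x",(l@x).round(1),"nut",(n@x-l@x).round(1),(n@y).round(1))
o=o+x*(l@x)
best=min(((abs(proj(i,o+x*(119-130.3*np.cos(.419+t))+y*yy+np.array([0,0,173-130.3*np.sin(.419+t)]))[0]-u)+abs(proj(i,o+x*(119-130.3*np.cos(.419+t))+y*yy+np.array([0,0,173-130.3*np.sin(.419+t)]))[1]-v)),t,yy) for t in np.arange(0,1.05,.01) for yy in range(-60,90,2))
print("flap err,theta,y",best)
E
python3 flap.py 5 297 200 340 200 385 290; python3 flap.py 4 262 200 290 200 366 296
```

```text
lip chk x -0.3 nut -17.4 35.1
flap err,theta,y (np.float64(0.875144480206302), np.float64(0.3), 12)
lip chk x 0.9 nut -31.0 37.7
flap err,theta,y (np.float64(1.4918518751961756), np.float64(0.26), 10)
```

Emit:
apply_moves:
  series:
    - [0,-4,0,0,0,0]
    - [0,-8,0,0,0,0]
    - [0,-12,0,0,0,0]
    - [0,-16,0,0,0,0]
    - [0,-19,0,0,0,0]
    - [0,-22,0,0,0,0]
    - [0,-24,0,0,0,0]
    - [0,-24,0,0,0,0]

```text
time: 5.9
tool_pos: [495.9, 40.7, 112.4]
eef_rot: [0.002, 0.966, 0.257, 0.004]
contact_force: [6.5, -9.9, 1.0]
opening: 1.0
```

```bash
python3 look.py 6
```

```text
5.9 [495.9  40.7 112.4] [ 6.5 -9.9  1. ] 0.9995464470351023
```

View pics/w6.png

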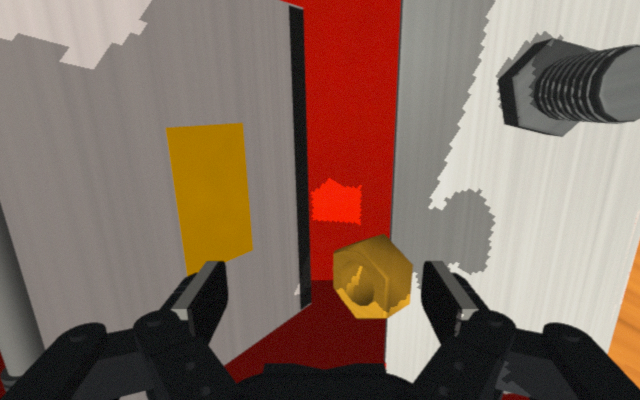

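View pics/s6.png

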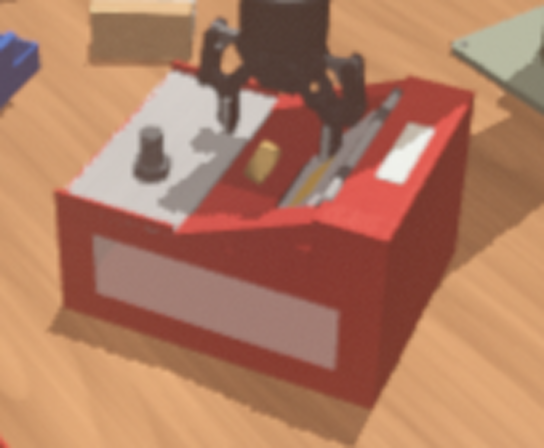

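Emit:
apply_moves:
  series:
    - [0,0,0,0,0,0]
    - [0,0,0,0,0,0]
    - [0,0,0,0,0,0]

```text
time: 6.3
tool_pos: [496.5, 39.8, 113.1]
eef_rot: [0.003, 0.967, 0.256, 0.005]
contact_force: [2.2, -8.0, 6.0]
opening: 1.002
```

```bash
python3 look.py 7
```

```text
6.3 [496.5  39.8 113.1] [ 2.2 -8.   6. ] 1.001861982023362
```

View pics/w7.png

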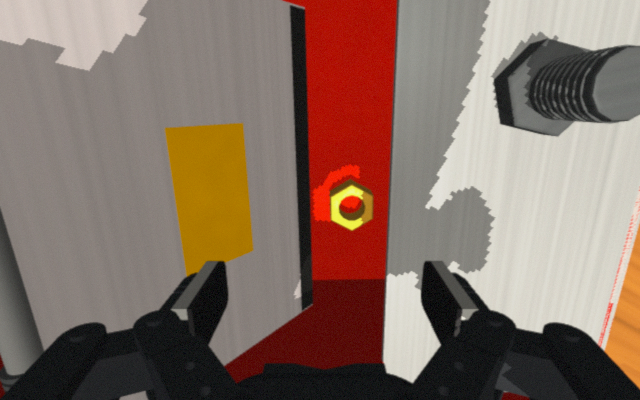

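View pics/s7.png

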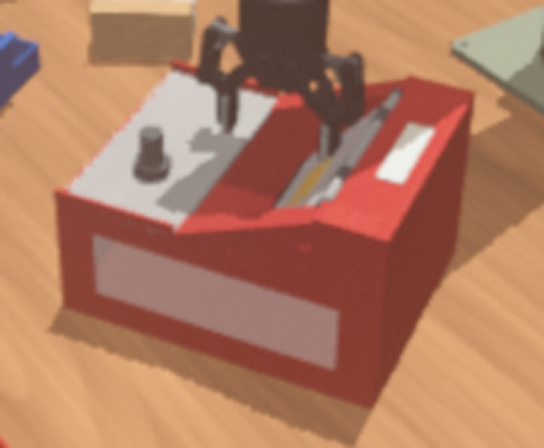

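Emit:
apply_moves:
  series:
    - [0,6,-1,0,0,0]
    - [0,12,-3,0,0,0]
    - [0,18,-8,0,0,0]
    - [0,24,-16,0,0,0]
    - [0,26,-26,0,0,0]
    - [0,26,-40,0,0,0]
    - [0,26,-70,0,0,0]
    - [0,26,-110,0,0,0]
    - [0,26,-150,0,0,0]
    - [0,26,-180,0,0,0]
    - [0,26,-180,0,0,0]
    - [0,26,-180,0,0,0]

```text
time: 7.6
tool_pos: [507.3, 18.0, 293.7]
eef_rot: [0.003, 0.967, 0.256, 0.005]
contact_force: [-0.2, 0.4, -0.8]
opening: 0.999
```

```bash
python3 look.py 8; python3 - <<'E'
from plant import *
import cv2
cv2.imwrite("pics/top8.png",camera("top")[0])
E
```

```text
7.6 [507.3  18.  293.7] [-0.2  0.4 -0.8] 0.9990432382717986
```

View pics/w8.png

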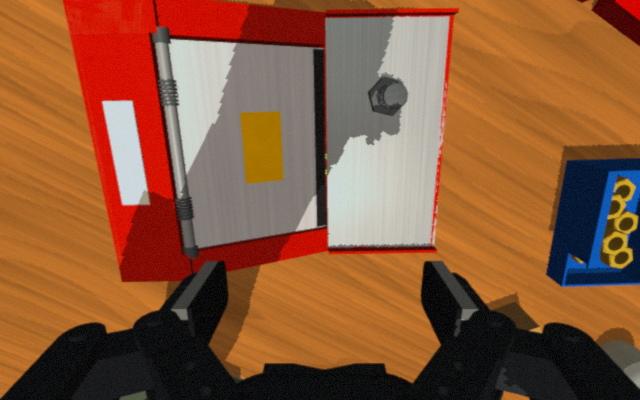

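View pics/s8.png

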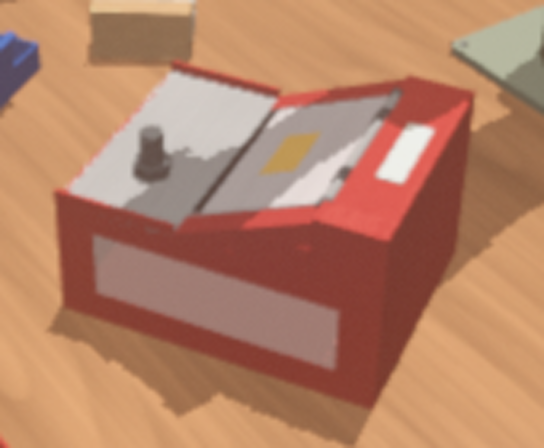

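View pics/top8.png

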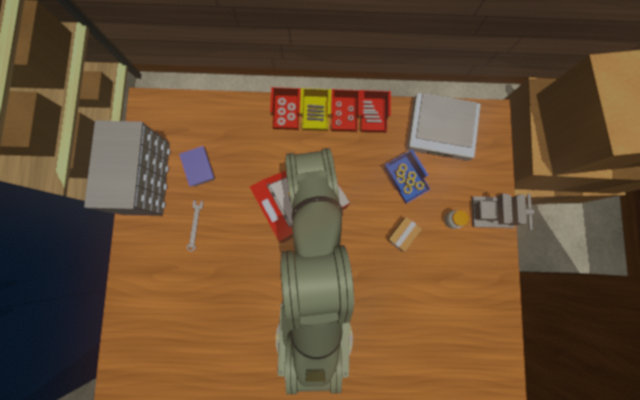

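The flap is shut with its black edge at the lip (wrist view, column 320). The bolt is still standing at (387,96), and the sill is otherwise empty. A sliver of brass shows through the lip gap at (326,165). The bystanders are unchanged in the top view.

```bash
python3 -c "
from plant import *
from h import *
i=camera_info('wrist');print('bolt top',ray(i,393,94,162).round(0),'before 608,11')
print(hand_in())"
```

```text
bolt top [606.  10. 162.] before 608,11
the job is handed in; nothing more can be done
None
```

The nut is in the reject box, the flap is shut again and the job is handed in, at about 8 s of the 35 s allowed. `hand_in` reports no verdict.

I lowered the open gripper with one finger on the flap and the other behind the nut. I then slid the nut along the sill and over the lip in two short pushes. With the flap still held open, the picture showed the nut lying on the box floor. After that I backed the fingers out and raised them clear.

- **Flap:** it looks shut in both the wrist and scene views. With the flap held and the nut still 17 mm before the lip, I estimated it about 0.3 rad open. This is a rough estimate: the same method gave 0.26 rad one step earlier, when I expected only about 0.15.
- **Nut:** from the last position a sliver of brass shows through the lip gap.
- **Check bolt:** it stands within about 2 mm of where I first measured it, which is within the measuring error.
- **Other things on the bench:** they look unmoved by eye in the top view; I did not measure them.
- **Forces:** the readings between moves stayed at about 12 N or less, and close to zero at the end with nothing touched.

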